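Pack out a lever press and hold a die ring down

ROBOT

A 6-joint arm with a two-finger parallel gripper is mounted at the origin on a cart in front of the work surface, level with it; the furniture and walls round the work are solid. World frame = base frame: x ahead of the robot, y to its left, z up, the work surface at z = 0. Lengths are in m, angles in rad, forces in N, time in s.
With the tool pointing down it reaches from about 0.375 to 0.9 m from the base axis. Payload 3.1 kg.
Tool frame: the origin (TCP) lies on the centre line of the jaws, within the pads' length; the fingertips stand 25 mm ahead of it and the grasp point (between the pads) lies 6 mm ahead of it (manip.tip_extent is the distance from the TCP to the fingertips, in m); z points along the fingers, y is the line along which they close (so a half turn about z gives the same grasp; the last joint's range is limited). The gripper opens to 85 mm and grips with 20 to 120 N. Pads are 22 mm wide; open, the fingers measure 114 mm over their backs; the gripper's body (76 mm by 85 mm) begins 54 mm behind the grasp point. The pads swing forward as they close: fully open they stand 13 mm farther back than shut.
Start: joints at [-1.46, 0.527, 1.433, -0, 1.181, -0.178], TCP at [0.178, -0.599, 0.256] pointing down, gripper open.
Joint ranges: [-3.08, 3.08], [-0.75, 2.2], [0.22, 2.44], [-1.43, 4.57], [0, 2.65], [-2.85, 2.85]. Speed limits (rad/s): [2.79, 2.79, 3.14, 3.14, 3.14, 3.14].

INTERFACE

Orientations are given as a unit quaternion [x, y, z, w].
In Python, from station import readout, imaging, order, manip gives the robot as it stands.
- The arm moves only by the tool move_arm, never from a script. Its argument "rows" is a list of rows, each a list of 7 numbers: the turn, a rotation vector about the tool's x, y, z in degrees, then the shift along the tool's x, y, z in mm, then the closure, from 0 (fully open) to 1 (shut). A call has 1 to 12 rows; each row is the pose to reach, as a shift and turn from the pose commanded when the call began, along the tool's axes at that moment; what a row does not reach only later rows make up. A row lasts 1/12 s, in which the tool goes at most 41.7 mm and 7.16 degrees, less where a joint would pass 70% of its speed; a pose out of reach is approached as far as the arm can. A call with a gripper value outside its range is refused whole. The fingers move at their own pace and stop on an object; "squeeze" is the grip in N (left out, the last holds). Time passes only in rows, so rows that repeat a pose let the fingers close. It gives the time, the measured TCP pose, the force, the opening and the grip force at its end, in the units of the state.
- readout.sense(): the state, without advancing time (a new reading comes with each control period).
- imaging.snapshot(name): name is "side" or "top"; returns a dict with "img" (420x560x3 uint8, red, green, blue), "z_map" (420x560 float32, m along the optical axis (not along the pixel's ray), 0 where there is no reading), "fovy" (degrees; the focal length in pixels is half the picture's height over the tangent of half this angle, whatever the lens; pixels are square), "cx", "cy" (the principal point, pixels), "rvec" (rotation vector, rad) and "tvec" (3), from world to camera coordinates, as OpenCV has them. Camera axes: x right, y down, z forward; pixel columns grow to the right and rows downward; lengths in m; the calibration is good to about 2 mm. A picture is of the moment at which its call begins.
- order.sign_off(): hands the job in; it is judged then, once.
The state is a dict: "t": time; "q": joint angles; "qd": joint speeds; "tau": joint torques, N m; "tcp_pos": TCP position; "tool_rot": TCP orientation; "force": force on the tool from outside, world axes, zero at the start; "ft_torque": the same for the moment, N m; "finger_gap": opening from 0.0 (shut) to 1.0 (fully open); "gripper_force": force on a finger pad.
Only numpy, scipy, OpenCV 4.12 (cv2) and the standard library are available. Lean on these libraries where they do the work, as an engineer would, in place of code of your own. Each camera call takes 0.05 s, during which the arm holds its last target. There are 200 camera calls.

TASK

I am bonding the die ring to the seat of the small lever press: fit the die ring over the spigot, then slip flat packing rings over the pin on top of it, only as many as it takes for the press foot to bear on the stack just before the lever reaches its stop. Swing the lever down onto the stack and finish with the lever still in your grip, keeping it pressed down firmly; do not let go. Leave the standing hand punch and the wooden lid as they are.

Things in the scene. Friction and masses are not known exactly. Their poses are not given: they have to be found in the camera images.
- press: Small grey bench lever press, fixed. Origin on the spigot axis at bench level; z up. Base plate 225 x 88 mm, from x = -58 to +168 mm, 14 mm high; hinge cheeks at x = 94 to 146 mm, 114 mm high. The lever's pivot is between them at x = 120 mm, z = 100 mm; when down, the lever reaches from it along the press's -x, over the spigot.
- seat (a point): Centre of the press's flat round steel seat (48 mm across), 26 mm above the bench. From it rises the spigot, 22 mm in diameter and 8 mm high, which centres the die ring, and out of that a 12 mm pin whose pointed tip is 42 mm above the seat.
- lever_arm (a joint): Lever of the press: 0 = level, fully down on its stop, growing as it is swung up and back; starts at 1.85 to 2.0 rad, leaning back away from the spigot; travel ends at 2.1. Turns about the press's y axis through the pivot; stiff pivot, stays where it is left (about 4 N at the handle moves it).
- pivot (a point): Middle of the lever's pivot pin, 100 mm above the bench, 120 mm from the spigot axis. Line of the pin: the press's y.
- handle (a point): Grip point on the lever's straight black round handle (18 mm thick, from 145 to 215 mm from the pivot), 180 mm from the pivot. When the lever is level the handle is 100 mm above the bench and beyond the base plate's end.
- foot (a point): Centre of the underside of the press foot: a hollow steel sleeve, 34 mm outside, 23 mm inside, on a locked threaded stem 120 mm from the pivot; it clears the pin. The stem is set differently each time: the foot lies 47.5 to 60 mm below the lever's centre line (pivot to handle), so with the lever on its stop it hangs 74 mm less that offset, 26.5 to 14 mm, above the seat.
- die_ring: Loose turned steel die ring, grooved outside, 39 mm across, 12 mm high, with a wide bore of about 27 mm. Origin at the centre of its underside. Grasp across the outside.
- packing_ring_1: One of three equal flat plain steel packing rings, loose on the bench: 40 mm across, 18 mm hole, 8 mm thick. Origin at the centre of its underside. One or two are needed, the rest stay where they lie.
- packing_ring_2: One of three equal flat plain steel packing rings, loose on the bench: 40 mm across, 18 mm hole, 8 mm thick. Origin at the centre of its underside. One or two are needed, the rest stay where they lie.
- packing_ring_3: One of three equal flat plain steel packing rings, loose on the bench: 40 mm across, 18 mm hole, 8 mm thick. Origin at the centre of its underside. One or two are needed, the rest stay where they lie.
- button_press: Tall fixed screw press for buttons at the right of the work, between the robot's start pose and the work: up to about 0.36 m high within 0.18 m of its origin, its ball-weighted lever reaching 0.2 m towards the robot. Go round or over it. Origin under its die, at bench level.
- assembly_punch: Hand punch with a wooden grip, standing upright on its steel end at the left of the work, 20 mm thick, 70 mm high. Origin under its middle. Leave alone.
- box_lid: Flat square wooden box lid, 88 x 86 x 6 mm, lying near the front edge in front of the press. Origin under its middle. Leave alone.

How it is judged:
On the way, in this order (a step that is already met when the one before it is completed fails the run):
1. the die ring sits over the spigot, flat on the seat (horizontal distance between die_ring and seat below 0.005 m and z of die_ring in the frame of press between 0.023 and 0.029 m and angle between die_ring's own z axis and vertical below 0.1 rad), for 0.2 s.
2. at least one packing ring lies over the pin on top of the die ring, with the lever still up (((horizontal distance between packing_ring_1 and seat below 0.006 m and z of packing_ring_1 in the frame of press between 0.034 and 0.062 m and angle between packing_ring_1's own z axis and vertical below 0.15 rad) or (horizontal distance between packing_ring_2 and seat below 0.006 m and z of packing_ring_2 in the frame of press between 0.034 and 0.062 m and angle between packing_ring_2's own z axis and vertical below 0.15 rad) or (horizontal distance between packing_ring_3 and seat below 0.006 m and z of packing_ring_3 in the frame of press between 0.034 and 0.062 m and angle between packing_ring_3's own z axis and vertical below 0.15 rad)) and value of joint lever_arm above 0.3 rad), for 0.2 s.
At the end, for the whole second after the job is handed in: Die ring flat on the seat, within 5 mm of centre; lever still and within 0.1 rad of its stop (one ring too many holds it higher); the foot bears with over 8 N on a packing ring lying over the pin; the fingers press or grip the lever with over 3 N (all of step 1 and value of joint lever_arm below 0.1 rad and velocity of joint lever_arm below 0.05 rad/s and (((horizontal distance between packing_ring_1 and seat below 0.006 m and z of packing_ring_1 in the frame of press between 0.034 and 0.062 m and angle between packing_ring_1's own z axis and vertical below 0.15 rad) and contact force between stem and packing_ring_1 above 8 N) or ((horizontal distance between packing_ring_2 and seat below 0.006 m and z of packing_ring_2 in the frame of press between 0.034 and 0.062 m and angle between packing_ring_2's own z axis and vertical below 0.15 rad) and contact force between stem and packing_ring_2 above 8 N) or ((horizontal distance between packing_ring_3 and seat below 0.006 m and z of packing_ring_3 in the frame of press between 0.034 and 0.062 m and angle between packing_ring_3's own z axis and vertical below 0.15 rad) and contact force between stem and packing_ring_3 above 8 N)) and contact force between the fingers and lever_arm above 3 N); the arm keeps its last pose, push and grip.
It fails at once if a bystander (hand punch, wooden lid) is shifted by more than 25 mm (distance of any of assembly_punch, box_lid from where it was at the start of the episode above 0.025 m).
It fails at once if the hand punch is knocked over (angle between assembly_punch's own z axis and vertical above 0.5 rad).
It also fails if it takes over 72 s, if anything falls off the work surface, if the arm or the gripper's body presses on something with over 40 N, if the wrist force passes 120 N, or if a joint passes its speed limit or range.

## Working session

There is one attempt and no reset: what is moved stays moved. The work goes in short steps, Python scripts to look and compute and a tool call to move; the robot and the scene stay as the last step left them, time stands still between calls to the robot, and variables do not carry over. Pictures are saved under pics/ and viewed, at most 14 in all, crops included, and the job is handed in when it is done.

Besides the shell and the picture viewer there is one more tool, called after "Call:" as name(argument=value, ...), one argument or row to a line, values as JSON. move_arm: Moves the arm, as the interface text tells. Its arguments: {"type":"object","properties":{"rows":{"type":"array"},"squeeze":{"type":"number"}},"required":["rows"]}

```bash
ls; mkdir -p pics; cat > h.py <<'E'
import numpy as np, cv2
from scipy.spatial.transform import Rotation as R
from station import readout, imaging, order, manip
def snap(n):
    s=imaging.snapshot(n); s['n']=n; return s
def save(s,f,crop=None,k=1):
    im=s['img'][:,:,::-1]
    if crop: a,b,c,d=crop; im=im[b:d,a:c]
    if k!=1: im=cv2.resize(im,None,fx=k,fy=k,interpolation=cv2.INTER_CUBIC)
    cv2.imwrite('pics/'+f,im)
def cam(s):
    f=210/np.tan(np.radians(s['fovy'])/2); return f,R.from_rotvec(s['rvec']).as_matrix(),np.array(s['tvec'])
def cloud(s):
    f,M,t=cam(s); z=s['z_map']; v,u=np.mgrid[:420,:560]
    p=np.stack([(u-s['cx'])/f*z,(v-s['cy'])/f*z,z],-1)
    w=(p-t)@M; w[z==0]=np.nan; return w
def ray(s,u,v,zw):
    f,M,t=cam(s); d=M.T@np.array([(u-s['cx'])/f,(v-s['cy'])/f,1]); c=-M.T@t
    return c+d*(zw-c[2])/d[2]
def proj(s,p):
    f,M,t=cam(s); q=M@np.array(p)+t; return q[0]/q[2]*f+s['cx'],q[1]/q[2]*f+s['cy']
E
python3 - <<'E'
from h import *
import pickle
for n in('top','side'):
    s=snap(n); save(s,n+'0.png'); pickle.dump(s,open(n+'0.pkl','wb'))
    f,M,t=cam(s); print(n,f,-M.T@t,M[2],s['fovy'])
print(readout.sense(), manip.tip_extent)
E
```

```text
pics
top 466.7459565368507 [0.39947395 0.17973395 1.302779  ] [ 0.09346763 -0.00974901 -0.99557459] 48.448205634787904
side 503.1246354265338 [0.84782808 1.07592066 0.62992799] [-0.28908384 -0.82254199 -0.48975015] 45.31049493336921
{'t': 0.1, 'q': array([-1.46051737e+00,  5.28393701e-01,  1.43377901e+00, -3.40551287e-05,
        1.18136082e+00, -1.78520282e-01]), 'qd': array([ 0.00052481, -0.00236178, -0.00299143, -0.00025478, -0.00050751,
        0.00015868]), 'tau': array([-2.71797944e-04, -4.43303239e+01, -1.78586572e+01, -1.87335263e-04,
        3.86662126e-03, -1.32556443e-05]), 'tcp_pos': array([ 0.17794282, -0.59851997,  0.25541727]), 'tool_rot': array([ 9.89591079e-01,  1.43904669e-01,  1.73682897e-05, -9.70406858e-04]), 'force': array([ 0.16397058,  0.08648111, -0.55279631]), 'ft_torque': array([-0.00445246,  0.010047  ,  0.01917075]), 'gripper_force': 0.0, 'finger_gap': 0.9951512669554099} 0.025
```

View pics/top0.png

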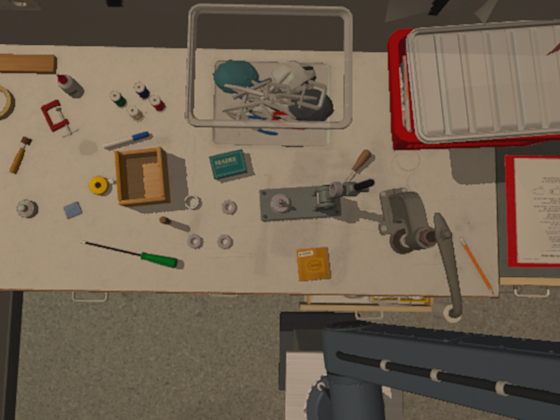

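View pics/side0.png

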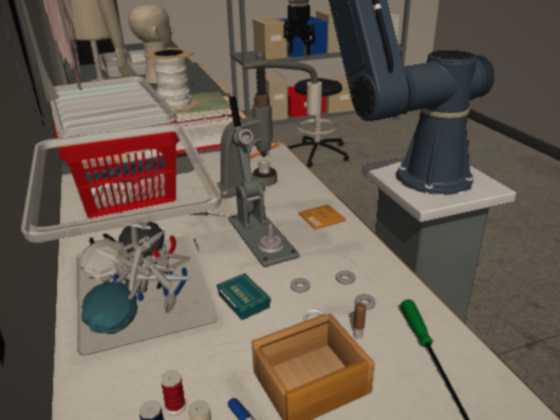

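```bash
python3 - <<'E'
from h import *
import pickle
s=pickle.load(open('top0.pkl','rb')); save(s,'c1.png',(150,160,390,290),3.3)
s2=pickle.load(open('side0.pkl','rb')); save(s2,'c2.png',(210,80,390,340),2.3)
for n,s in(('top',s),('side',s2)):
    w=cloud(s); print(n,'bench',np.nanmedian(w[:,:,2][(abs(w[:,:,2])<.02)]))
w=cloud(s)
g=cv2.cvtColor(s['img'],cv2.COLOR_RGB2GRAY)
for (u,v) in((193,202),(229,207),(195,241),(225,241),(281,203),(166,219)):
    q=w[v-13:v+14,u-13:u+14].reshape(-1,3); m=(q[:,2]>.004); 
    print((u,v),np.nanmax(q[:,2]).round(4),m.sum(),q[m].mean(0).round(4),((q[m].min(0)+q[m].max(0))/2).round(4), np.ptp(q[m],axis=0).round(3))
E
```

```text
top bench 0.0009143279981577541
side bench 0.0002593927707863062
(193, 202) 0.2705 391 [0.7444 0.3715 0.2464] [0.7145 0.1842 0.1389] [0.113 0.44  0.263]
(229, 207) 0.2698 336 [0.6194 0.1088 0.0862] [0.6389 0.1466 0.1371] [0.15  0.504 0.265]
(195, 241) 0.1914 164 [0.7291 0.1168 0.0146] [0.7375 0.2197 0.0977] [0.043 0.344 0.187]
(225, 241) 0.0141 15 [0.6088 0.0876 0.0105] [0.6082 0.0876 0.0094] [0.006 0.022 0.009]<stdin>:11: RuntimeWarning: Mean of empty slice.
  ret = um.true_divide(
Traceback (most recent call last):
ValueError: zero-size array to reduction operation minimum which has no identity
```

View pics/c1.png

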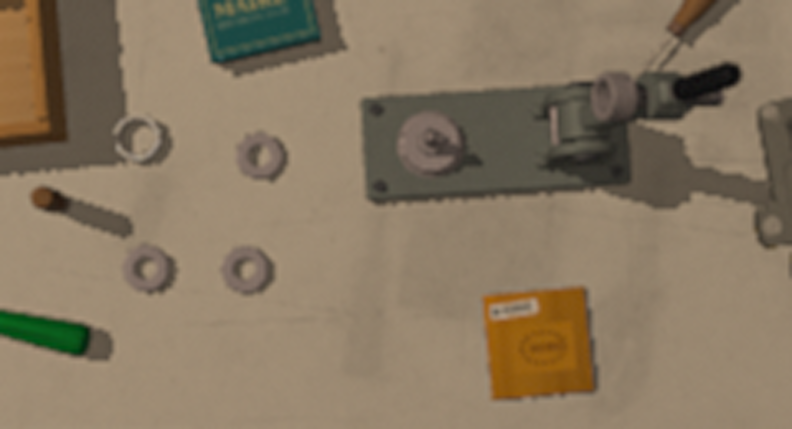

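View pics/c2.png

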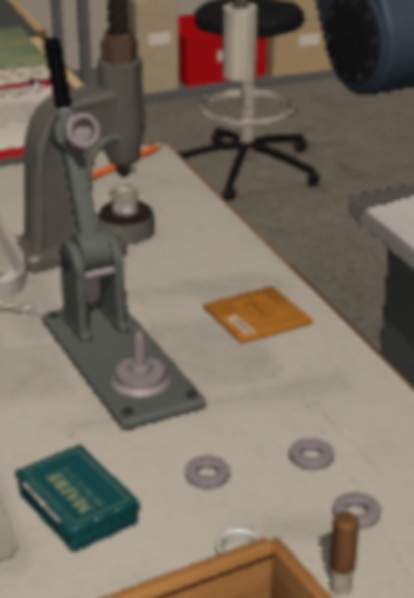

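```bash
python3 - <<'E'
from h import *
import pickle
out=[]
for n in('top','side'):
    s=pickle.load(open(n+'0.pkl','rb')); print(n,s['cx'],s['cy'],s['z_map'].shape,[k for k in s])
    z=s['z_map']; print(np.percentile(z,[0,5,50,95,100]),(z==0).mean())
    out+=[np.clip((z-z[z>0].min())/np.ptp(np.percentile(z[z>0],[0,90]))*255,0,255).astype(np.uint8)]
cv2.imwrite('pics/z.png',cv2.resize(np.hstack(out),(800,300)))
s=pickle.load(open('top0.pkl','rb'))
E
```

```text
top 285.9668545681272 215.98017152099195 (420, 560) ['img', 'z_map', 'fovy', 'cx', 'cy', 'rvec', 'tvec', 'n']
[0.         0.77889446 1.30430561 2.16175445 2.2146647 ] 0.003983843537414966
side 279.8806801126516 209.81493849051702 (420, 560) ['img', 'z_map', 'fovy', 'cx', 'cy', 'rvec', 'tvec', 'n']
[0.         0.         1.10713094 3.7346359  3.99999261] 0.09806122448979591
```

View pics/z.png

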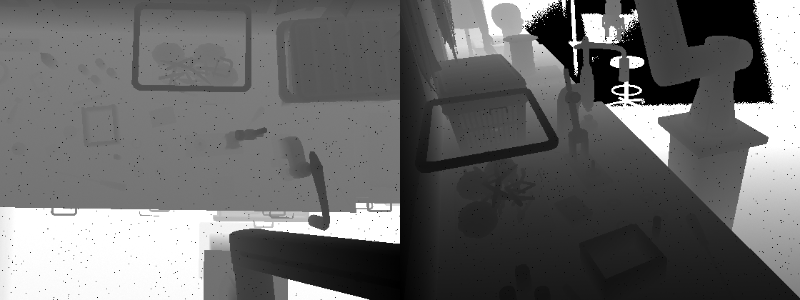

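```bash
cat >> h.py <<'E'
def cl(s):
    s=dict(s); s['z_map']=cv2.medianBlur(s['z_map'],3); return cloud(s)
def blob(s,c,r,lo,hi):
    w=cl(s); m=(np.hypot(w[...,0]-c[0],w[...,1]-c[1])<r)&(w[...,2]>lo)&(w[...,2]<hi)
    return w[m]
E
python3 - <<'E'
from h import *
import pickle
T=pickle.load(open('top0.pkl','rb'));S=pickle.load(open('side0.pkl','rb'))
k=lambda u,v:(150+u/3.3,160+v/3.3)
names=dict(die=(140,139,.012),pA=(262,156,.008),pB=(149,268,.008),pC=(247,270,.008),seat=(430,143,.026),punch=(40,197,.07))
for n,(u,v,z) in names.items():
    p=ray(T,*k(u,v),z); print(n,'ray',p.round(4),'side px',np.round(proj(S,p),1))
    for s in(T,S):
        lo,hi=z-.0045,z+.006
        b=blob(s,p,.032,lo,hi)
        if len(b)<5: continue
        xy=b[:,:2]; c,r=cv2.minEnclosingCircle(xy.astype(np.float32)); print('  ',s['n'],len(b),xy.mean(0).round(4),np.round(c,4),round(r,4),np.median(b[:,2]).round(4))
# base plate
p=ray(T,*k(430,143),.026); 
for s in (T,S):
    b=cl(s); m=(b[...,2]>.010)&(b[...,2]<.018)&(abs(b[...,0]-p[0])<.08)&(b[...,1]<p[1]+.08)&(b[...,1]>p[1]-.2)
    q=b[m][:,:2]; rc=cv2.minAreaRect((q*1000).astype(np.float32)); print(s['n'],'plate',rc)
for u,v in((365,98),(375,202),(630,183)): print(ray(T,*k(u,v),.014).round(4))
# lever region in side
w=cl(S); 
for u,v in((250,105),(243,137),(238,133),(240,110),(236,103)): print((u,v),w[v,u].round(4))
E
```

```text
die ray [0.5551 0.4276 0.012 ] side px [315.6 313.8]
   top 70 [0.5589 0.4338] [0.5593 0.4335] 0.0194 0.0102
   side 89 [0.5603 0.4195] [0.56   0.4289] 0.0204 0.0108
pA ray [0.5428 0.3251 0.008 ] side px [300.8 282. ]
   top 125 [0.546 0.33 ] [0.5463 0.3305] 0.0198 0.0073
   side 192 [0.5475 0.329 ] [0.5467 0.3272] 0.0203 0.0072
pB ray [0.4468 0.4172 0.008 ] side px [365.4 298.3]
   top 136 [0.4493 0.4232] [0.4508 0.4241] 0.0212 0.0073
   side 173 [0.4488 0.4199] [0.4499 0.4203] 0.0208 0.0074
pC ray [0.4465 0.3351 0.008 ] side px [346.3 274.2]
   top 142 [0.45   0.3395] [0.4498 0.3387] 0.0213 0.0074
   side 185 [0.4521 0.3386] [0.4503 0.3359] 0.0213 0.0073
seat ray [0.5541 0.1834 0.026 ] side px [272. 240.]
   top 192 [0.5567 0.1845] [0.5572 0.1848] 0.0239 0.0259
   side 192 [0.5601 0.1875] [0.5579 0.1816] 0.025 0.0258
punch ray [0.5    0.4948 0.07  ] side px [361.9 304.3]
   top 36 [0.5023 0.4966] [0.5021 0.4974] 0.009 0.0687
   side 71 [0.5041 0.4951] [0.5032 0.4934] 0.0092 0.0688
top plate ((563.286376953125, 116.19059753417969), (101.5303955078125, 255.8668670654297), 8.890676498413086)
side plate ((565.7913208007812, 112.63102722167969), (98.89859008789062, 257.307861328125), 8.67640495300293)
[0.5929 0.2389 0.014 ]
[0.5049 0.2287 0.014 ]
[0.5244 0.0145 0.014 ]
(250, 105) [nan nan nan]
(243, 137) [0.5707 0.0496 0.2229]
(238, 133) [0.5826 0.0537 0.2355]
(240, 110) [ 0.3475 -0.7983  0.0011]
(236, 103) [ 0.5675 -0.0054  0.2846]
```

```bash
python3 - <<'E'
from h import *
import pickle
T=pickle.load(open('top0.pkl','rb'));S=pickle.load(open('side0.pkl','rb'))
seat=np.array([.5575,.183])
for s in(T,S):
    w=cl(s)
    # plate edges via masks at 10-18mm, robust rect: restrict to region
    m=((w[...,2]>.010)&(w[...,2]<.018)&(abs(w[...,0]-.56)<.07)&(w[...,1]<.26)&(w[...,1]>.0)).astype(np.uint8)
    m=cv2.morphologyEx(m,cv2.MORPH_OPEN,np.ones((3,3))) ; n,l,st,_=cv2.connectedComponentsWithStats(m); i=1+st[1:,4].argmax()
    q=w[l==i][:,:2]; print(s['n'],cv2.minAreaRect((q*1000).astype(np.float32)))
    # far edges: per y-bin min and max x
    for f,nm in((np.min,'lo'),(np.max,'hi')):
        ys=np.arange(.03,.22,.008); e=[(y,f(q[abs(q[:,1]-y)<.004,0])) for y in ys if (abs(q[:,1]-y)<.004).sum()>3]
        e=np.array(e); 
        if len(e)>5:
            c=np.polyfit(e[:,0],e[:,1],1); r=abs(e[:,1]-np.polyval(c,e[:,0]));k=r<=np.median(r)*2; c=np.polyfit(e[k,0],e[k,1],1); print(nm,'slope',c[0].round(4),'x at seat',np.polyval(c,.183).round(4))
    # lever points
    d=(w[...,2]>.125)&(w[...,2]<.33)&(abs(w[...,0]-.575)<.06)&(w[...,1]<.12)&(w[...,1]>-.06)
    p=w[d]; yaw=np.radians(5.7); ex=np.array([np.sin(yaw),-np.cos(yaw)]); ey=np.array([np.cos(yaw),np.sin(yaw)])
    X=(p[:,:2]-seat)@ex; Y=(p[:,:2]-seat)@ey; Z=p[:,2]
    print(len(p)); np.save('lev_'+s['n'],np.c_[X,Y,Z])
    for a in np.arange(.12,.32,.015):
        k=(Z>=a)&(Z<a+.015)
        if k.sum()>3: print(a.round(3),k.sum(),'X',X[k].min().round(3),np.median(X[k]).round(3),X[k].max().round(3),'Y',Y[k].min().round(3),np.median(Y[k]).round(3),Y[k].max().round(3))
E
```

```text
top ((561.0225830078125, 130.65687561035156), (88.03270721435547, 223.5678253173828), 4.900936126708984)
lo slope -0.075 x at seat 0.5147
hi slope 0.3493 x at seat 0.6054
619
0.12 25 X 0.116 0.12 0.133 Y -0.013 -0.006 0.008
0.135 18 X 0.12 0.124 0.142 Y -0.013 -0.01 0.002
0.15 9 X 0.128 0.136 0.147 Y -0.013 -0.013 -0.011
0.195 41 X 0.145 0.197 0.211 Y -0.02 -0.009 0.013
0.21 161 X 0.114 0.151 0.187 Y -0.021 -0.006 0.013
0.225 169 X 0.119 0.144 0.178 Y -0.02 -0.007 0.012
0.24 61 X 0.124 0.133 0.179 Y -0.014 -0.005 0.008
0.255 28 X 0.172 0.177 0.184 Y -0.012 -0.007 0.004
0.27 38 X 0.178 0.183 0.19 Y -0.013 -0.005 0.004
0.285 62 X 0.185 0.194 0.203 Y -0.013 -0.006 0.004
side ((562.2476806640625, 128.24325561523438), (88.49176788330078, 222.9628448486328), 4.782684326171875)
lo slope -0.1019 x at seat 0.5153
hi slope -0.0807 x at seat 0.6013
915
0.12 48 X 0.119 0.123 0.141 Y -0.012 0.002 0.009
0.135 69 X 0.123 0.128 0.145 Y -0.01 0.002 0.008
0.15 71 X 0.128 0.134 0.152 Y -0.012 0.002 0.009
0.165 71 X 0.135 0.14 0.16 Y -0.011 0.001 0.008
0.18 74 X 0.14 0.146 0.168 Y -0.012 0.002 0.008
0.195 58 X 0.143 0.15 0.174 Y -0.012 0.008 0.015
0.21 138 X 0.118 0.132 0.183 Y -0.018 0.006 0.016
0.225 152 X 0.123 0.136 0.181 Y -0.019 0.0 0.015
0.24 66 X 0.129 0.174 0.185 Y -0.012 -0.001 0.005
0.255 55 X 0.176 0.18 0.192 Y -0.012 -0.001 0.005
0.27 56 X 0.183 0.187 0.198 Y -0.012 -0.001 0.005
0.285 55 X 0.185 0.193 0.203 Y -0.009 -0.001 0.006
```

```bash
python3 - <<'E'
from h import *
import pickle
for n in('top','side'):
    s=pickle.load(open(n+'0.pkl','rb')); w=cl(s)
    d=(w[...,2]>.11)&(w[...,2]<.35)&(abs(w[...,0]-.575)<.06)&(w[...,1]<.12)&(w[...,1]>-.06); p=w[d]
    c=dict(top=(.5564,.1854),side=(.5576,.183))[n]
    yaw=np.radians(4.85); ex=np.array([np.sin(yaw),-np.cos(yaw)]); ey=np.array([np.cos(yaw),np.sin(yaw)])
    X=(p[:,:2]-c)@ex-.12; Y=(p[:,:2]-c)@ey; Z=p[:,2]-.1
    best=None
    for th in np.arange(1.8,2.11,.01):
        al=-np.cos(th)*X+np.sin(th)*Z; f=-np.sin(th)*X-np.cos(th)*Z
        h=[np.percentile(f[(al>a)&(al<a+.012)],90) for a in np.arange(.15,.205,.012) if ((al>a)&(al<a+.012)).sum()>3]
        if len(h)<3: continue
        v=(np.polyfit(range(len(h)),h,1)[0])
        if best is None or abs(v)<best[0]: best=(abs(v),th,np.round(h,4))
    print(n,best)
    for th in(best[1],1.94):
        al=-np.cos(th)*X+np.sin(th)*Z; f=-np.sin(th)*X-np.cos(th)*Z
        k=(f>.035)&(f<.075); print(th,'foot al',al[k].min().round(4),al[k].max().round(4),'f pct',np.percentile(f[k],[50,70,80,90,95,99]).round(4),'Y',Y[k].min().round(4),Y[k].max().round(4))
        hist=np.histogram(f[k],np.arange(.035,.076,.002)); print(hist[0])
        for a in np.arange(.02,.22,.02):
            kk=(al>a)&(al<a+.02)&(f<.035)
            if kk.sum()>4: print(' ',a.round(2),np.percentile(f[kk],[10,90]).round(4),end='')
        print(' al max',np.percentile(al,99.5))
E
```

```text
top (np.float64(2.676793233902069e-06), np.float64(1.9700000000000002), array([0.0101, 0.0098, 0.0105, 0.0102, 0.0099]))
1.9700000000000002 foot al 0.1054 0.1379 f pct [0.0451 0.0473 0.048  0.0485 0.0489 0.0498] Y -0.0167 0.015
[10 14 17 16 16 28 40  7  0  0  0  0  0  0  0  0  0  0  0  0]
  0.02 [0.0005 0.0122]  0.04 [-0.0034  0.0117]  0.06 [-0.0033  0.0095]  0.08 [0.0004 0.0085]  0.1 [0.0137 0.0171]  0.12 [-0.0336  0.0295]  0.14 [0.003  0.0107]  0.16 [0.0047 0.0101]  0.18 [0.0046 0.0105]  0.2 [-0.0002  0.0095] al max 0.21504654003473284
1.94 foot al 0.1067 0.1393 f pct [0.0425 0.0441 0.0446 0.0451 0.0452 0.0462] Y -0.0166 0.015
[17 15 14 25 39 15  0  0  0  0  0  0  0  0  0  0  0  0  0  0]
  0.02 [0.0012 0.0112]  0.04 [-0.0048  0.01  ]  0.06 [-0.0052  0.0076]  0.08 [-0.0021  0.0057]  0.1 [0.0098 0.0179]  0.12 [-0.0355  0.0307]  0.14 [-0.0015  0.0065]  0.16 [-0.0002  0.005 ]  0.18 [-0.0013  0.0048]  0.2 [-0.0067  0.0033] al max 0.21489488813186272
side (np.float64(5.0449827812115315e-05), np.float64(1.9400000000000002), array([0.0043, 0.0041, 0.0035, 0.0038, 0.0046]))
1.9400000000000002 foot al 0.105 0.1374 f pct [0.0418 0.0429 0.0433 0.0439 0.0443 0.0449] Y -0.0168 0.0167
[ 9 11 19 51 32  1  0  0  0  0  0  0  0  0  0  0  0  0  0  0]
  0.02 [0.0004 0.01  ]  0.04 [-0.0013  0.0101]  0.06 [0.0011 0.01  ]  0.08 [-0.0022  0.0096]  0.1 [-0.0075  0.0323]  0.12 [-0.003   0.0324]  0.14 [-0.0033  0.0042]  0.16 [-0.0031  0.0041]  0.18 [-0.0033  0.0035]  0.2 [-0.0029  0.0045] al max 0.2130006783555478
1.94 foot al 0.105 0.1374 f pct [0.0418 0.0429 0.0433 0.0439 0.0443 0.0449] Y -0.0168 0.0167
[ 9 11 19 51 32  1  0  0  0  0  0  0  0  0  0  0  0  0  0  0]
  0.02 [0.0004 0.01  ]  0.04 [-0.0013  0.0101]  0.06 [0.0011 0.01  ]  0.08 [-0.0022  0.0096]  0.1 [-0.0075  0.0323]  0.12 [-0.003   0.0324]  0.14 [-0.0033  0.0042]  0.16 [-0.0031  0.0041]  0.18 [-0.0033  0.0035]  0.2 [-0.0029  0.0045] al max 0.21300067835554784
```

Call:
move_arm(
  rows=[
    [0,0,-6,0,0,-41,0],
    [0,0,-12,0,0,-82,0],
    [0,0,-18,0,0,-123,0],
    [0,0,-24,0,0,-164,0],
    [0,0,-30,0,0,-205,0],
    [0,0,-36,36,-18,-210,0],
    [0,0,-42,72,-36,-210,0],
    [0,0,-48,108,-54,-210,0],
    [0,0,-54,144,-71,-210,0],
    [0,0,-61,180,-89,-210,0],
    [0,0,-67,216,-107,-210,0],
    [0,0,-73.4,251,-124,-210,0],
  ],
)

```text
t: 1.1
tcp_pos: [0.3843, -0.4068, 0.4659]
tool_rot: [0.706, 0.709, 0.0, -0.001]
force: [0.1, 0.4, 0.2]
finger_gap: 1.0
gripper_force: 0.0
```

```bash
cat >> h.py <<'E'
def to(p,rv=None):
    s=readout.sense(); M=R.from_quat(s['tool_rot']).as_matrix(); d=M.T@(np.array(p)-s['tcp_pos'])*1000
    print('t',round(s['t'],2),'tcp',s['tcp_pos'].round(4),'F',s['force'].round(1),'gap',round(s['finger_gap'],3)); print('axes',M.round(3).tolist()); print('shift',d.round(1))
E
python3 -c "
from h import *
to([.5,-.2,.46]);to([.56,.431,.2])"
```

```text
t 1.1 tcp [ 0.3843 -0.4068  0.4659] F [0.1 0.4 0.2] gap 1.0
axes [[-0.004, 1.0, -0.0], [1.0, 0.004, 0.001], [0.001, -0.0, -1.0]]
shift [206.3 116.6   6.1]
t 1.1 tcp [ 0.3843 -0.4068  0.4659] F [0.1 0.4 0.2] gap 1.0
axes [[-0.004, 1.0, -0.0], [1.0, 0.004, 0.001], [0.001, -0.0, -1.0]]
shift [836.7 179.4 266.7]
```

Call:
move_arm(
  rows=[
    [0,0,0,34,20,0,0],
    [0,0,0,69,40,0,0],
    [0,0,0,104,60,0,0],
    [0,0,0,139,80,0,0],
    [0,0,0,174,100,0,0],
    [0,0,0,209,119,0,0],
    [0,0,0,250,123,0,0],
    [0,0,0,291,127,0,0],
    [0,0,0,332,131,0,0],
    [0,0,0,373,135,0,0],
    [0,0,0,414,139,0,0],
    [0,0,0,455,143,0,0],
  ],
)

```text
t: 2.1
tcp_pos: [0.5262, 0.0482, 0.4659]
tool_rot: [0.707, 0.707, -0.0, -0.0]
force: [1.0, -0.6, 0.5]
finger_gap: 1.0
gripper_force: 0.0
```

Call:
move_arm(
  rows=[
    [0,0,0,40,4,0,0],
    [0,0,0,80,8,0,0],
    [0,0,0,120,12,0,0],
    [0,0,0,160,16,0,0],
    [0,0,0,200,20,0,0],
    [0,0,0,240,24,0,0],
    [0,0,0,280,28,0,0],
    [0,0,0,320,30,20,0],
    [0,0,0,350,32,50,0],
    [0,0,0,365,34,88,0],
    [0,0,0,375,35,128,0],
    [0,0,0,380,36,168,0],
  ],
)

```text
t: 3.1
tcp_pos: [0.5624, 0.4281, 0.2971]
tool_rot: [0.707, 0.708, 0.0, -0.0]
force: [0.6, 0.2, 0.0]
finger_gap: 1.0
gripper_force: 0.0
```

```bash
python3 -c "
from h import *
to([.56,.431,.035])"
```

```text
t 3.1 tcp [0.5624 0.4281 0.2971] F [0.6 0.2 0. ] gap 1.0
axes [[-0.001, 1.0, 0.0], [1.0, 0.001, 0.001], [0.001, 0.0, -1.0]]
shift [  2.7  -2.5 262.2]
```

Call:
move_arm(
  rows=[
    [0,0,0,2,-2,40,0],
    [0,0,0,3,-2,80,0],
    [0,0,0,3,-2,120,0],
    [0,0,0,3,-2,160,0],
    [0,0,0,3,-2,200,0],
    [0,0,0,3,-2,230,0],
    [0,0,0,3,-2,250,0],
    [0,0,0,3,-2,255,0],
    [0,0,0,3,-2,255,0],
  ],
)

```text
t: 3.85
tcp_pos: [0.5596, 0.4281, 0.0415]
tool_rot: [0.707, 0.707, -0.002, -0.001]
force: [0.4, 0.1, -0.1]
finger_gap: 1.0
gripper_force: 0.0
```

```bash
python3 - <<'E'
from h import *
to([.56,.431,.030])
s=snap('side'); save(s,'s1.png',(240,170,440,370),3)
E
```

```text
t 3.85 tcp [0.5596 0.4281 0.0415] F [ 0.4  0.1 -0.1] gap 1.0
axes [[0.001, 1.0, -0.005], [1.0, -0.001, -0.002], [-0.002, -0.005, -1.0]]
shift [ 2.9  0.5 11.5]
```

View pics/s1.png

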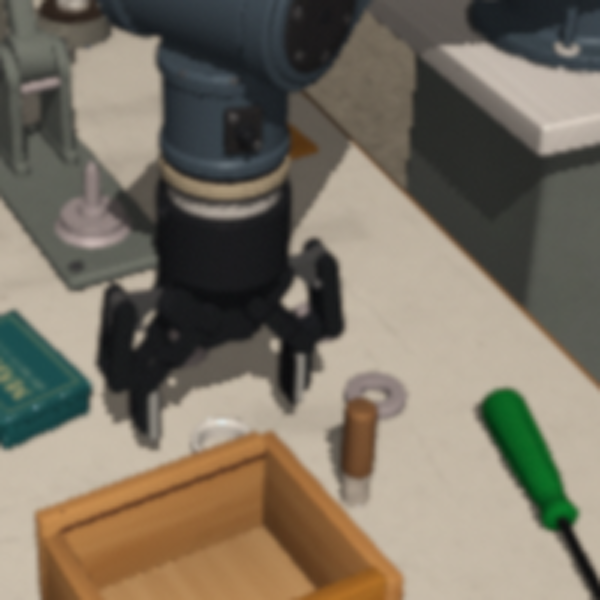

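```bash
python3 - <<'E'
from h import *
import pickle
S=pickle.load(open('side0.pkl','rb'))
for z in(.015,.02,.03): print(z,np.round(proj(S,[.5596,.4281,z]),1), np.round(proj(S,[.5596+.0425,.4281,z]),1), np.round(proj(S,[.5596-.0425,.4281,z]),1))
print(ray(S,314,315.7,.008).round(4))
T=snap('top'); w=cl(T)
for n,c,z in(('die',(.5597,.431),.012),):
    b=blob(T,c,.028,.006,.017); print(len(b))
E
```

```text
0.015 [313.5 313.3] [291.7 319. ] [334.6 307.7]
0.02 [313.5 311.2] [291.7 316.9] [334.7 305.6]
0.03 [313.6 306.9] [291.7 312.6] [334.9 301.4]
[0.558  0.4271 0.008 ]
0
```

Call:
move_arm(
  rows=[
    [0,0,0,1.5,-0.5,5,0],
    [0,0,0,1.5,-0.5,9,0],
    [0,0,0,1.5,-0.5,9,0.4],
    [0,0,0,1.5,-0.5,9,0.6],
    [0,0,0,1.5,-0.5,9,0.7],
    [0,0,0,1.5,-0.5,9,0.7],
    [0,0,0,1.5,-0.5,9,0.7],
    [0,0,0,1.5,-0.5,9,0.7],
    [0,0,0,1.5,-0.5,9,0.7],
  ],
  squeeze=40,
)

```text
t: 4.7
tcp_pos: [0.5616, 0.431, 0.0367]
tool_rot: [0.707, 0.707, 0.001, 0.0]
force: [-1.0, -1.0, 5.0]
finger_gap: 0.3
gripper_force: 2.9
```

```bash
python3 - <<'E'
from h import *
to([.5573,.1838,.1])
E
```

```text
t 4.7 tcp [0.5616 0.431  0.0367] F [-1. -1.  5.] gap 0.3
axes [[0.001, 1.0, 0.003], [1.0, -0.001, 0.001], [0.001, 0.003, -1.0]]
shift [-247.1   -3.9  -63.6]
```

Call:
move_arm(
  rows=[
    [0,0,0,0,0,-10,0.7],
    [0,0,0,0,0,-20,0.3],
    [0,0,0,0,0,-20,0],
    [0,0,0,0,0,-20,0],
    [0,0,0,0,0,-20,0],
  ],
)

```text
t: 5.12
tcp_pos: [0.5604, 0.4304, 0.0552]
tool_rot: [0.707, 0.707, -0.0, -0.0]
force: [0.0, 0.6, -0.4]
finger_gap: 0.859
gripper_force: 0.0
```

```bash
python3 - <<'E'
from h import *
to([.5597,.431,.026])
s=snap('side'); save(s,'s2.png',(270,240,370,340),6)
b=blob(s,(.56,.43),.04,.006,.016); print(len(b),b.mean(0),cv2.minEnclosingCircle(b[:,:2].astype(np.float32)))
E
```

```text
t 5.12 tcp [0.5604 0.4304 0.0552] F [ 0.   0.6 -0.4] gap 0.859
axes [[0.001, 1.0, -0.0], [1.0, -0.001, -0.0], [-0.0, -0.0, -1.0]]
shift [ 0.6 -0.7 29.2]
99 [0.56063038 0.41903768 0.00988414] ((0.5601718425750732, 0.4279518723487854), 0.020819932222366333)
```

View pics/s2.png

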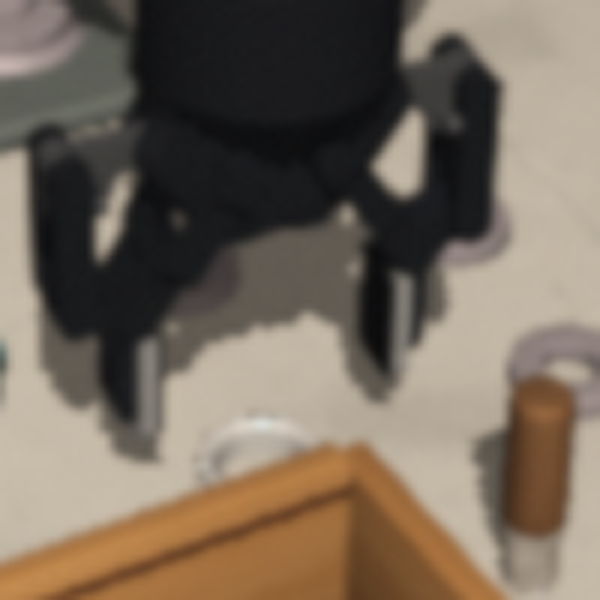

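Call:
move_arm(
  rows=[
    [0,0,0,0,0,15,0],
    [0,0,0,0,-0.5,26,0],
    [0,0,0,0,-0.5,29,0],
    [0,0,0,0,-0.5,29,0.3],
    [0,0,0,0,-0.5,29,0.5],
    [0,0,0,0,-0.5,29,0.6],
    [0,0,0,0,-0.5,29,0.65],
    [0,0,0,0,-0.5,29,0.65],
    [0,0,0,0,-0.5,29,0.65],
    [0,0,0,0,-0.5,29,0.65],
  ],
  squeeze=40,
)

```text
t: 6.0
tcp_pos: [0.5605, 0.4308, 0.0269]
tool_rot: [0.707, 0.707, 0.001, 0.0]
force: [-0.8, -0.3, 2.6]
finger_gap: 0.425
gripper_force: 40.2
```

Call:
move_arm(
  rows=[
    [0,0,0,0,0,-30,0.65],
    [0,0,0,0,0,-65,0.65],
    [0,0,0,0,0,-100,0.65],
    [0,0,0,-30,0,-110,0.65],
    [0,0,0,-65,-1,-110,0.65],
    [0,0,0,-100,-1,-110,0.65],
    [0,0,0,-135,-2,-110,0.65],
    [0,0,0,-170,-2,-110,0.65],
    [0,0,0,-205,-3,-110,0.65],
    [0,0,0,-235,-3,-110,0.65],
    [0,0,0,-246,-3,-105,0.65],
    [0,0,0,-246,-3,-100,0.65],
  ],
)

```text
t: 7.0
tcp_pos: [0.5572, 0.182, 0.1262]
tool_rot: [0.709, 0.705, -0.0, 0.0]
force: [-0.3, 0.1, -0.6]
finger_gap: 0.424
gripper_force: 40.3
```

```bash
python3 - <<'E'
from h import *
to([.5573,.1838,.1])
s=snap('side'); save(s,'s3.png',(200,150,350,270),5)
tc=readout.sense()['tcp_pos']; f=lambda p:((np.array(proj(s,p))-[200,150])*5).round(0)
for dz in (.018,.024): print(dz,f(tc-[0,0,dz]))
print('seat exp',f([.5573,.1838,.026]),'tip',f([.5573,.1838,.068]))
E
```

```text
t 7.0 tcp [0.5572 0.182  0.1262] F [-0.3  0.1 -0.6] gap 0.424
axes [[0.005, 1.0, 0.0], [1.0, -0.005, -0.0], [-0.0, 0.0, -1.0]]
shift [ 1.8  0.1 26.2]
0.018 [350. 292.]
0.024 [350. 304.]
seat exp [354. 452.] tip [351. 370.]
```

View pics/s3.png

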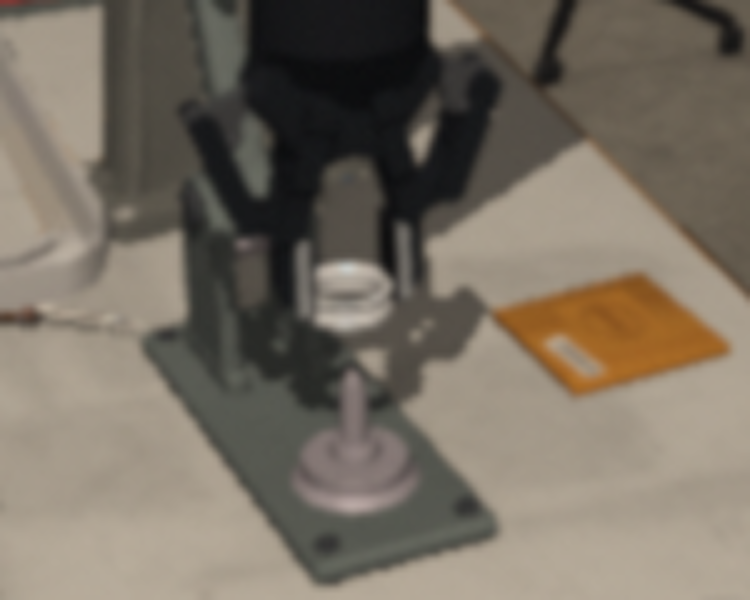

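Call:
move_arm(
  rows=[
    [0,0,0,1.5,0,15,0.65],
    [0,0,0,1.5,0,30,0.65],
    [0,0,0,1.5,0,45,0.65],
    [0,0,0,1.5,0,58,0.65],
    [0,0,0,1.5,0,62,0.65],
    [0,0,0,1.5,0,62,0.65],
    [0,0,0,1.5,0,66,0.65],
    [0,0,0,1.5,0,70,0.65],
    [0,0,0,1.5,0,72,0.65],
    [0,0,0,1.5,0,72,0.65],
  ],
)

```text
t: 7.88
tcp_pos: [0.557, 0.1861, 0.0542]
tool_rot: [0.707, 0.707, 0.0, 0.0]
force: [-1.1, -0.4, -1.1]
finger_gap: 0.424
gripper_force: 40.3
```

Call:
move_arm(
  rows=[
    [0,0,0,-1,0,1,0.65],
    [0,0,0,-1,0,1,0.4],
    [0,0,0,-1,0,1,0.2],
    [0,0,0,-1,0,0,0],
    [0,0,0,-1,0,-20,0],
    [0,0,0,-1,0,-55,0],
    [0,0,0,-1,0,-90,0],
    [0,0,0,25,0,-100,0],
    [0,0,0,65,0,-100,0],
    [0,0,0,105,0,-100,0],
    [0,0,0,135,0,-100,0],
    [0,0,0,143,0,-100,0],
  ],
)

```text
t: 8.88
tcp_pos: [0.5568, 0.3337, 0.155]
tool_rot: [0.706, 0.708, 0.002, -0.0]
force: [0.9, -0.4, -0.1]
finger_gap: 1.003
gripper_force: 0.0
```

```bash
python3 - <<'E'
from h import *
for n in('top','side'):
    s=snap(n); b=blob(s,(.5573,.1838),.03,.033,.043); print(n,len(b),b.mean(0).round(4),cv2.minEnclosingCircle(b[:,:2].astype(np.float32)))
to([.5465,.329,.0225])
E
```

```text
top 100 [0.557  0.1847 0.0357] ((0.5579220652580261, 0.1866341084241867), 0.019430961459875107)
side 115 [0.5595 0.1862 0.0359] ((0.5586780905723572, 0.1826101541519165), 0.019994670525193214)
t 8.98 tcp [0.5565 0.3308 0.1543] F [-0.1 -0.1  0.4] gap 1.007
axes [[-0.002, 1.0, 0.001], [1.0, 0.002, 0.0], [0.0, 0.001, -1.0]]
shift [ -1.8 -10.1 131.8]
```

Call:
move_arm(
  rows=[
    [0,0,0,-1,-5,38,0],
    [0,0,0,-2,-10,78,0],
    [0,0,0,-2,-10,110,0],
    [0,0,0,-2,-10,126,0],
    [0,0,0,-2,-10,130,0],
    [0,0,0,-2,-10,130,0.3],
    [0,0,0,-2,-10,130,0.5],
    [0,0,0,-2,-10,130,0.6],
    [0,0,0,-2,-10,130,0.65],
    [0,0,0,-2,-10,130,0.65],
    [0,0,0,-2,-10,130,0.65],
  ],
  squeeze=40,
)

```text
t: 9.9
tcp_pos: [0.5482, 0.3272, 0.0265]
tool_rot: [0.707, 0.707, 0.001, 0.001]
force: [0.3, -2.2, 6.4]
finger_gap: 0.423
gripper_force: 39.7
```

Call:
move_arm(
  rows=[
    [0,0,0,0,0,-35,0.65],
    [0,0,0,0,0,-72,0.65],
    [0,0,0,-10,1,-100,0.65],
    [0,0,0,-45,3,-105,0.65],
    [0,0,0,-80,5,-105,0.65],
    [0,0,0,-115,7,-105,0.65],
    [0,0,0,-135,9,-103,0.65],
    [0,0,0,-143,10,-100,0.65],
    [0,0,0,-143,10,-100,0.65],
    [0,0,0,-143,10,-100,0.65],
  ],
)

```text
t: 10.73
tcp_pos: [0.557, 0.1844, 0.1244]
tool_rot: [0.708, 0.706, 0.0, -0.0]
force: [0.0, -0.0, -0.8]
finger_gap: 0.421
gripper_force: 40.3
```

```bash
python3 - <<'E'
from h import *
to([.5575,.1838,.1])
s=snap('side'); save(s,'s4.png',(220,190,320,270),7)
tc=readout.sense()['tcp_pos']; f=lambda p:((np.array(proj(s,p))-[220,190]+.5)*7-.5).round(0)
for dz in (.018,.022): print(dz,f(tc-[0,0,dz]))
print('tip',f([.5575,.1838,.068]))
E
```

```text
t 10.73 tcp [0.557  0.1844 0.1244] F [ 0.  -0.  -0.8] gap 0.421
axes [[0.002, 1.0, 0.0], [1.0, -0.002, 0.001], [0.001, 0.0, -1.0]]
shift [-0.6  0.5 24.4]
0.018 [353. 135.]
0.022 [354. 147.]
tip [354. 242.]
```

View pics/s4.png

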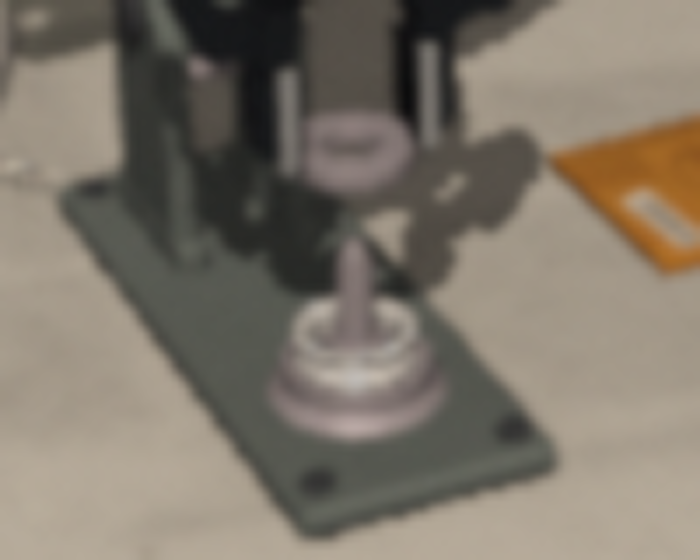

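Call:
move_arm(
  rows=[
    [0,0,0,-0.5,0,12,0.65],
    [0,0,0,-0.5,0,24,0.65],
    [0,0,0,-0.5,0,34,0.65],
    [0,0,0,-0.5,0,44,0.65],
    [0,0,0,-0.5,0,52,0.65],
    [0,0,0,-0.5,0,56,0.65],
    [0,0,0,-0.5,0,58,0.65],
    [0,0,0,-0.5,0,58,0.65],
  ],
)

```text
t: 11.45
tcp_pos: [0.5566, 0.1835, 0.0655]
tool_rot: [0.707, 0.707, -0.0, -0.0]
force: [-0.1, -0.1, 0.1]
finger_gap: 0.423
gripper_force: 40.3
```

Release, lift, and go over to packing ring C (.450, .337).

Call:
move_arm(
  rows=[
    [0,0,0,0,0,0,0.4],
    [0,0,0,0,0,0,0.2],
    [0,0,0,0,0,0,0],
    [0,0,0,0,0,-20,0],
    [0,0,0,0,0,-55,0],
    [0,0,0,20,-15,-80,0],
    [0,0,0,45,-35,-80,0],
    [0,0,0,75,-55,-80,0],
    [0,0,0,105,-75,-80,0],
    [0,0,0,135,-95,-80,0],
    [0,0,0,153,-107,-75,0],
    [0,0,0,153,-107,-75,0],
  ],
)

```text
t: 12.45
tcp_pos: [0.4466, 0.3395, 0.1413]
tool_rot: [0.706, 0.708, -0.0, -0.001]
force: [-0.2, -0.7, -0.4]
finger_gap: 1.002
gripper_force: 0.0
```

```bash
python3 - <<'E'
from h import *
for n in('top','side'):
    s=snap(n); b=blob(s,(.5573,.1838),.03,.041,.051); print(n,len(b),b.mean(0).round(4),cv2.minEnclosingCircle(b[:,:2].astype(np.float32)))
to([.4500,.3375,.0245])
E
```

```text
top 139 [0.5568 0.1869 0.0454] ((0.5569510459899902, 0.18690600991249084), 0.01959635503590107)
side 147 [0.5594 0.1883 0.0449] ((0.557545006275177, 0.18381236493587494), 0.020519420504570007)
t 12.55 tcp [0.4496 0.3372 0.1416] F [1.3 0.6 0.9] gap 0.997
axes [[-0.001, 1.0, 0.001], [1.0, 0.001, -0.0], [-0.0, 0.001, -1.0]]
shift [  0.3   0.3 117.1]
```

Call:
move_arm(
  rows=[
    [0,0,0,0,0,38,0],
    [0,0,0,0,0,76,0],
    [0,0,0,0,0,105,0],
    [0,0,0,0,0,115,0],
    [0,0,0,0,0,115,0],
    [0,0,0,0,0,115,0.3],
    [0,0,0,0,0,115,0.5],
    [0,0,0,0,0,115,0.6],
    [0,0,0,0,0,115,0.65],
    [0,0,0,0,0,115,0.65],
    [0,0,0,0,0,115,0.65],
  ],
  squeeze=40,
)

```text
t: 13.47
tcp_pos: [0.4511, 0.3371, 0.0287]
tool_rot: [0.707, 0.707, 0.002, 0.001]
force: [-1.2, -1.8, 9.6]
finger_gap: 0.436
gripper_force: 39.1
```

```bash
python3 - <<'E'
from h import *
to([.557,.184,.1264])
E
```

```text
t 13.47 tcp [0.4511 0.3371 0.0287] F [-1.2 -1.8  9.6] gap 0.436
axes [[0.001, 1.0, 0.003], [1.0, -0.001, 0.001], [0.001, 0.003, -1.0]]
shift [-152.9  106.3  -97.6]
```

Call:
move_arm(
  rows=[
    [0,0,0,0,0,-25,0.65],
    [0,0,0,0,0,-60,0.65],
    [0,0,0,0,0,-95,0.65],
    [0,0,0,-28,19,-105,0.65],
    [0,0,0,-56,38,-105,0.65],
    [0,0,0,-84,57,-105,0.65],
    [0,0,0,-112,76,-105,0.65],
    [0,0,0,-140,95,-105,0.65],
    [0,0,0,-153,106,-100,0.65],
    [0,0,0,-153,106,-100,0.65],
    [0,0,0,-153,106,-100,0.65],
  ],
)

```text
t: 14.38
tcp_pos: [0.5562, 0.1827, 0.1268]
tool_rot: [0.708, 0.706, 0.0, 0.0]
force: [0.3, 1.2, -0.3]
finger_gap: 0.434
gripper_force: 40.1
```

```bash
python3 - <<'E'
from h import *
to([.5570,.1838,.1])
s=snap('side'); save(s,'s5.png',(220,190,320,270),7)
tc=readout.sense()['tcp_pos']; f=lambda p:((np.array(proj(s,p))-[220,190]+.5)*7-.5).round(0)
for dz in (.018,.022,.026): print(dz,f(tc-[0,0,dz]))
print('tip',f([.5575,.1838,.068]))
w=cl(s); m=(np.hypot(w[...,0]-tc[0],w[...,1]-tc[1])<.016)&(w[...,2]<tc[2]-.01)&(w[...,2]>.08); b=w[m]; print(len(b),b.mean(0),b.min(0),b.max(0))
E
```

```text
t 14.38 tcp [0.5562 0.1827 0.1268] F [ 0.3  1.2 -0.3] gap 0.434
axes [[0.003, 1.0, 0.0], [1.0, -0.003, 0.0], [0.0, 0.0, -1.0]]
shift [ 1.1  0.8 26.8]
0.018 [357. 126.]
0.022 [357. 137.]
0.026 [357. 148.]
tip [354. 242.]
95 [0.55337848 0.18228246 0.10412487] [0.53954498 0.17097658 0.09598152] [0.56975558 0.19947644 0.11266514]
```

View pics/s5.png

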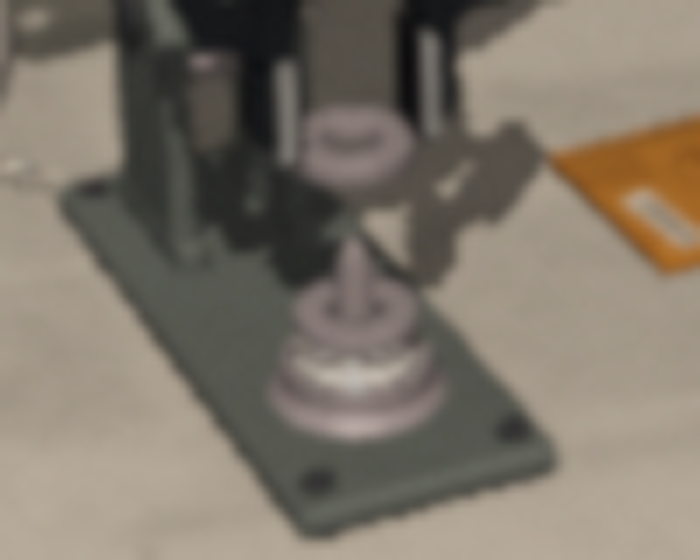

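Call:
move_arm(
  rows=[
    [0,0,0,1,0.5,12,0.65],
    [0,0,0,1,0.5,22,0.65],
    [0,0,0,1,0.5,32,0.65],
    [0,0,0,1,0.5,40,0.65],
    [0,0,0,1,0.5,46,0.65],
    [0,0,0,1,0.5,50,0.65],
    [0,0,0,1,0.5,51,0.65],
    [0,0,0,1,0.5,51,0.65],
  ],
)

```text
t: 15.1
tcp_pos: [0.5559, 0.1846, 0.0749]
tool_rot: [0.707, 0.707, -0.0, -0.0]
force: [-0.1, 0.3, -0.0]
finger_gap: 0.434
gripper_force: 40.4
```

Call:
move_arm(
  rows=[
    [0,0,0,0,0,0,0.4],
    [0,0,0,0,0,0,0.2],
    [0,0,0,0,0,0,0],
    [0,0,0,0,0,-20,0],
    [0,0,0,5,0,-50,0],
    [0,0,0,35,0,-80,0],
    [0,0,0,70,0,-110,0],
    [0,0,0,100,0,-140,0],
    [0,0,0,120,0,-170,0],
    [0,0,0,120,0,-200,0],
    [0,0,0,120,0,-210,0],
    [0,0,0,120,0,-210,0],
  ],
)

```text
t: 16.1
tcp_pos: [0.558, 0.3054, 0.2889]
tool_rot: [0.707, 0.707, 0.003, 0.002]
force: [1.1, -1.0, -0.6]
finger_gap: 1.001
gripper_force: 0.0
```

```bash
python3 - <<'E'
from h import *
for n in('top','side'):
    s=snap(n); b=blob(s,(.5573,.1838),.03,.049,.059); print(n,len(b),b.mean(0).round(4),b[:,2].std().round(4),cv2.minEnclosingCircle(b[:,:2].astype(np.float32)))
    w=cl(s)
    # obstacle map near the handle: highest z per y bin, x in .50-.66
    k=(abs(w[...,0]-.575)<.08)&(w[...,2]>.03)&(w[...,2]<.42)
    for y in np.arange(-.20,.12,.02):
        q=w[k&(w[...,1]>y)&(w[...,1]<y+.02)]
        if len(q)>3: print(round(y,2),len(q),'zmax',np.percentile(q[:,2],99).round(3),'x',q[q[:,2]>.15,0].min().round(3) if (q[:,2]>.15).any() else '', q[q[:,2]>.15,0].max().round(3) if (q[:,2]>.15).any() else '')
to([.5734,-.0067,.282])
E
```

```text
top 137 [0.5561 0.1872 0.0533] 0.0012 ((0.5566803216934204, 0.18724770843982697), 0.019586043432354927)
-0.18 43 zmax 0.193 x 0.495 0.539
-0.16 278 zmax 0.336 x 0.495 0.572
-0.14 571 zmax 0.192 x 0.495 0.573
-0.12 129 zmax 0.173 x 0.545 0.567
-0.04 14 zmax 0.28 x 0.567 0.575
-0.02 107 zmax 0.3 x 0.562 0.58
-0.0 145 zmax 0.282 x 0.553 0.587
0.02 131 zmax 0.234 x 0.553 0.587
0.04 201 zmax 0.243 x 0.551 0.582
0.06 266 zmax 0.234 x 0.551 0.582
0.08 118 zmax 0.113 x  
side 148 [0.5588 0.188  0.0529] 0.0017 ((0.5573917627334595, 0.18375688791275024), 0.020130624994635582)
-0.18 14 zmax 0.194 x 0.502 0.561
-0.16 181 zmax 0.336 x 0.495 0.576
-0.14 805 zmax 0.189 x 0.513 0.574
-0.12 115 zmax 0.163 x 0.557 0.56
-0.02 116 zmax 0.3 x 0.564 0.582
-0.0 171 zmax 0.276 x 0.563 0.589
0.02 184 zmax 0.233 x 0.559 0.589
0.04 432 zmax 0.242 x 0.56 0.585
0.06 426 zmax 0.227 x 0.557 0.583
0.08 420 zmax 0.11 x  
t 16.2 tcp [0.5558 0.3037 0.2842] F [-1.1 -0.2 -0.2] gap 0.999
axes [[0.002, 1.0, -0.002], [1.0, -0.002, -0.001], [-0.001, -0.002, -1.0]]
shift [-310.4   18.1    2.4]
```

Call:
move_arm(
  rows=[
    [0,0,-1,0,0,-38,0],
    [0,0,-2,0,0,-76,0],
    [0,0,-4,-25,2,-80,0],
    [0,0,-4.85,-60,4,-80,0],
    [0,0,-4.85,-97,6,-80,0],
    [0,0,-4.85,-134,8,-80,0],
    [0,0,-4.85,-171,10,-80,0],
    [0,0,-4.85,-208,12,-80,0],
    [0,0,-4.85,-245,14,-80,0],
    [0,0,-4.85,-282,16,-80,0],
    [0,0,-4.85,-310,17,-80,0],
    [0,0,-4.85,-311,17,-80,0],
  ],
)

```text
t: 17.2
tcp_pos: [0.5723, -0.0125, 0.3619]
tool_rot: [0.68, 0.734, -0.002, -0.001]
force: [-0.1, 0.1, 0.8]
finger_gap: 0.995
gripper_force: 0.0
```

```bash
python3 - <<'E'
from h import *
to([.5725,-.0075,.282])
E
```

```text
t 17.2 tcp [ 0.5723 -0.0125  0.3619] F [-0.1  0.1  0.8] gap 0.995
axes [[-0.076, 0.997, -0.006], [0.997, 0.076, -0.002], [-0.001, -0.006, -1.0]]
shift [ 5.   1.  79.9]
```

Call:
move_arm(
  rows=[
    [0,0,0,3,1,30,0],
    [0,0,0,3,1,60,0],
    [0,0,0,3,1,78,0],
    [0,0,0,3,1,80,0.2],
    [0,0,0,3,1,80,0.4],
    [0,0,0,3,1,80,0.6],
    [0,0,0,3,1,80,0.8],
    [0,0,0,3,1,80,0.95],
    [0,0,0,3,1,80,0.95],
    [0,0,0,3,1,80,0.95],
    [0,0,0,3,1,80,0.95],
  ],
  squeeze=25,
)

```text
t: 18.12
tcp_pos: [0.5717, -0.0039, 0.2865]
tool_rot: [0.677, 0.736, -0.002, -0.001]
force: [-6.3, -1.9, 5.8]
finger_gap: 0.205
gripper_force: 24.9
```

```bash
python3 - <<'E'
from h import *
to([.5725,-.0075,.282])
rho=.19
for th0 in(1.955,):
  for th in np.arange(1.9,-.05,-.1): print(round(th,2),round(1000*rho*(np.cos(th)-np.cos(th0)),0),round(-1000*rho*(np.sin(th)-np.sin(th0)),0))
E
```

```text
t 18.12 tcp [ 0.5717 -0.0039  0.2865] F [-6.3 -1.9  5.8] gap 0.205
axes [[-0.084, 0.996, -0.004], [0.996, 0.084, -0.002], [-0.001, -0.004, -1.0]]
shift [-3.6  0.5  4.5]
1.9 10.0 -4.0
1.8 28.0 -9.0
1.7 47.0 -12.0
1.6 66.0 -14.0
1.5 85.0 -13.0
1.4 104.0 -11.0
1.3 122.0 -7.0
1.2 140.0 -1.0
1.1 157.0 7.0
1.0 174.0 16.0
0.9 189.0 27.0
0.8 204.0 40.0
0.7 217.0 54.0
0.6 228.0 69.0
0.5 238.0 85.0
0.4 246.0 102.0
0.3 253.0 120.0
0.2 257.0 138.0
0.1 260.0 157.0
-0.0 261.0 176.0
```

Call:
move_arm(
  rows=[
    [0,0,0,10,0,-4,0.95],
    [0,0,0,28,0,-9,0.95],
    [0,0,0,47,0,-12,0.95],
    [0,0,0,66,0,-14,0.95],
    [0,0,0,85,0,-13,0.95],
    [0,0,0,104,0,-11,0.95],
    [0,0,0,122,0,-7,0.95],
    [0,0,0,140,0,-1,0.95],
    [0,0,0,157,0,7,0.95],
    [0,0,0,174,0,16,0.95],
    [0,0,0,189,0,27,0.95],
    [0,0,0,189,0,27,0.95],
  ],
)

```text
t: 19.12
tcp_pos: [0.5559, 0.1896, 0.2588]
tool_rot: [0.676, 0.737, 0.001, -0.003]
force: [-4.9, 7.7, 4.2]
finger_gap: 0.196
gripper_force: 24.4
```

```bash
python3 - <<'E'
from h import *
to([.5725,-.0075,.282])
s=snap('side'); save(s,'s6.png',(170,60,370,270),2.8)
P=np.array([.5674,.0642,.1]); ex=np.array([.0845,-.9964,0])
d=readout.sense()['tcp_pos']-[0,0,.006]-P; print('along -ex',-d@ex,'z',d[2],'th',np.arctan2(d[2],-d@ex),'rho',np.hypot(d@ex,d[2]))
E
```

```text
t 19.12 tcp [0.5559 0.1896 0.2588] F [-4.9  7.7  4.2] gap 0.196
axes [[-0.086, 0.996, -0.002], [0.996, 0.086, 0.006], [0.006, -0.002, -1.0]]
shift [-197.7   -0.3  -24.4]
along -ex 0.1253390357753505 z 0.15320421790238106 th 0.8851054067536264 rho 0.1979429369090366
```

View pics/s6.png

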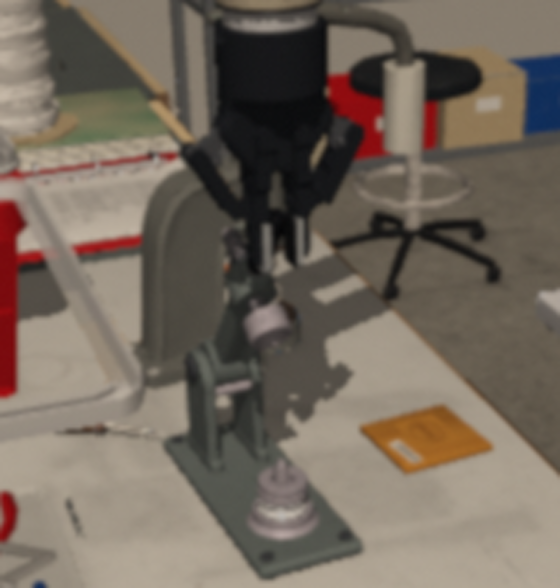

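```bash
python3 - <<'E'
from h import *
P=np.array([.5674,.0642,.1]); ex=np.array([.0845,-.9964,0]); ey=np.array([.9964,.0845,0])
for n in('side','top'):
    s=snap(n); w=cl(s); X=(w-P)@ex; Y=(w-P)@ey; Z=w[...,2]-.1
    k=(abs(Y)<.02)&(Z>.03)&(Z<.2)&(X<.06)&(X>-.22)
    for a in np.arange(.03,.2,.015):
        q=k&(Z>=a)&(Z<a+.015)
        if q.sum()>4: print(n,a.round(3),q.sum(),'X',np.percentile(X[q],[2,50,98]).round(3),'Y',np.percentile(Y[q],[2,98]).round(3))
E
```

```text
side 0.03 49 X [-0.044 -0.035 -0.016] Y [-0.008  0.01 ]
side 0.045 48 X [-0.098 -0.045 -0.025] Y [-0.008  0.011]
side 0.06 106 X [-0.11  -0.097 -0.038] Y [-0.014  0.016]
side 0.075 157 X [-0.115 -0.106 -0.055] Y [-0.014  0.016]
side 0.09 138 X [-0.105 -0.084 -0.063] Y [-0.014  0.018]
side 0.105 133 X [-0.091 -0.073 -0.044] Y [-0.009  0.017]
side 0.12 62 X [-0.129 -0.04  -0.032] Y [-0.009  0.009]
side 0.135 98 X [-0.136 -0.132 -0.11 ] Y [-0.017  0.019]
side 0.15 119 X [-0.136 -0.133 -0.117] Y [-0.018  0.019]
side 0.165 138 X [-0.137 -0.132 -0.116] Y [-0.018  0.018]
side 0.18 110 X [-0.137 -0.135 -0.113] Y [-0.019  0.02 ]
side 0.195 31 X [-0.14  -0.138 -0.113] Y [-0.018  0.019]
top 0.03 34 X [-0.023 -0.014 -0.008] Y [-0.011  0.008]
top 0.045 12 X [-0.025 -0.023 -0.02 ] Y [-0.008  0.006]
top 0.075 39 X [-0.112 -0.099 -0.091] Y [-0.018 -0.005]
top 0.09 24 X [-0.105 -0.083 -0.068] Y [-0.018 -0.008]
top 0.105 90 X [-0.088 -0.074 -0.065] Y [-0.017  0.013]
top 0.12 41 X [-0.091 -0.08  -0.029] Y [-0.008  0.007]
top 0.135 9 X [-0.095 -0.09  -0.088] Y [-0.008  0.002]
```

Call:
move_arm(
  rows=[
    [0,0,0,15,0,13,0.95],
    [0,0,0,28,0,27,0.95],
    [0,0,0,39,0,42,0.95],
    [0,0,0,49,0,58,0.95],
    [0,0,0,57,0,75,0.95],
    [0,0,0,64,0,93,0.95],
    [0,0,0,68,0,111,0.95],
    [0,0,0,70,0,121,0.95],
    [0,0,0,71,0,130,0.95],
    [0,0,0,71,0,134,0.95],
    [0,0,0,71,0,134,0.95],
  ],
)

```text
t: 20.18
tcp_pos: [0.55, 0.2631, 0.1246]
tool_rot: [0.678, 0.735, 0.004, -0.005]
force: [-6.2, 23.1, -0.4]
finger_gap: 0.2
gripper_force: 32.9
```

```bash
cat >> h.py <<'E'
def lev():
    P=np.array([.5674,.0642,.1]); ex=np.array([.0845,-.9964,0])
    d=readout.sense()['tcp_pos']-[0,0,.006]-P; print('along',-d@ex,'z',d[2],'th',np.arctan2(d[2],-d@ex),'rho',np.hypot(d@ex,d[2]))
E
python3 -c "
from h import *
lev(); s=readout.sense(); print(s['force'],s['gripper_force'],s['finger_gap'])"
```

```text
along 0.19970640058972142 z 0.018645165055040464 th 0.09309302184492518 rho 0.20057489527962363
[-6.24479174 23.13356551 -0.38527435] 32.934720665216446 0.1995749497266368
```

Call:
move_arm(
  rows=[
    [0,0,0,4,0,3,0.95],
    [0,0,0,5,0,6,0.95],
    [0,0,0,5,0,9,0.95],
    [0,0,0,5,0,12,0.95],
    [0,0,0,5,0,14,0.95],
    [0,0,0,5,0,15,0.95],
    [0,0,0,5,0,15,0.95],
    [0,0,0,5,0,15,0.95],
  ],
  squeeze=60,
)

```text
t: 20.85
tcp_pos: [0.5498, 0.2649, 0.1101]
tool_rot: [0.677, 0.736, 0.002, -0.003]
force: [-5.8, 12.5, 1.3]
finger_gap: 0.194
gripper_force: 58.8
```

```bash
python3 -c "
from h import *
lev(); s=readout.sense(); print(s['force'],s['gripper_force'],s['finger_gap'])"
```

```text
along 0.20143228651577558 z 0.004126981177445893 th 0.020485315136665506 rho 0.20147455924908358
[-5.83954592 12.45264558  1.30134252] 58.782854250166565 0.19449288933419026
```

Contact should be imminent; press further with small steps.

Call:
move_arm(
  rows=[
    [0,0,0,1,0,2,0.95],
    [0,0,0,2,0,4,0.95],
    [0,0,0,2,0,6,0.95],
    [0,0,0,2,0,7,0.95],
    [0,0,0,2,0,7,0.95],
  ],
)

```text
t: 21.27
tcp_pos: [0.5497, 0.2652, 0.1029]
tool_rot: [0.677, 0.736, 0.0, -0.002]
force: [-5.2, 7.4, 1.2]
finger_gap: 0.192
gripper_force: 59.3
```

```bash
python3 - <<'E'
from h import *
P=np.array([.5674,.0642,.1]); ex=np.array([.0845,-.9964,0]); ey=np.array([.9964,.0845,0])
for n in('side','top'):
    s=snap(n); w=cl(s); X=-(w-P)@ex; Y=(w-P)@ey; Z=w[...,2]
    for a in np.arange(.03,.17,.015):
        q=(abs(Y)<.012)&(Z>.085)&(Z<.14)&(X>=a)&(X<a+.015)
        if q.sum()>4: print(n,a.round(3),q.sum(),'Z',np.percentile(Z[q],[50,90,98]).round(4))
    if n=='side': save(s,'s7.png',(200,150,340,260),5.5)
E
```

```text
side 0.03 41 Z [0.1115 0.1143 0.1144]
side 0.045 37 Z [0.1135 0.1145 0.1149]
side 0.06 30 Z [0.1145 0.1157 0.1163]
side 0.075 12 Z [0.1152 0.117  0.1186]
side 0.12 24 Z [0.1213 0.1248 0.1267]
side 0.135 34 Z [0.1125 0.1178 0.1205]
side 0.15 8 Z [0.1115 0.1136 0.1146]
top 0.03 48 Z [0.1136 0.1152 0.1153]
top 0.045 52 Z [0.1139 0.1148 0.1153]
top 0.06 49 Z [0.1146 0.116  0.1165]
top 0.075 47 Z [0.1155 0.1173 0.1176]
top 0.09 50 Z [0.116  0.1178 0.1188]
top 0.105 39 Z [0.121  0.1278 0.1302]
top 0.12 41 Z [0.1242 0.1294 0.1317]
top 0.135 22 Z [0.1194 0.1218 0.1229]
top 0.15 7 Z [0.1168 0.1212 0.1213]
top 0.165 20 Z [0.1162 0.1192 0.1206]
```

View pics/s7.png

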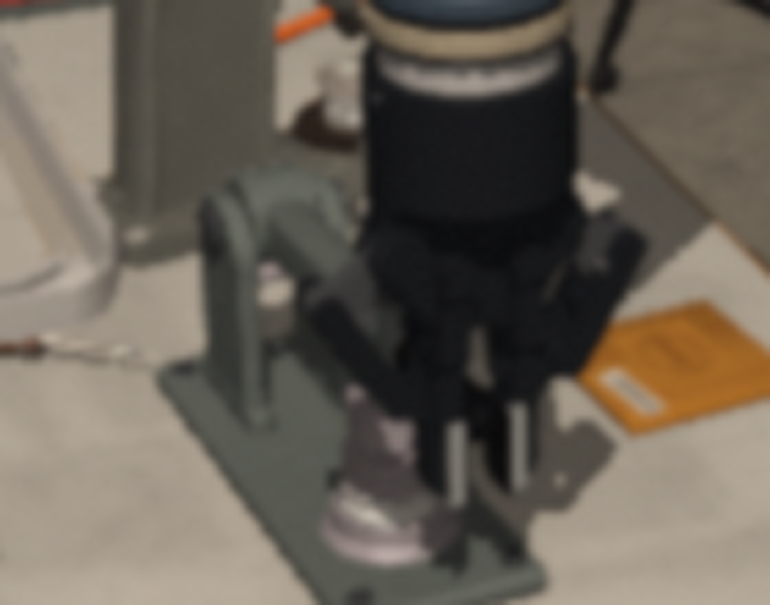

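Call:
move_arm(
  rows=[
    [0,0,0,0,0,2,0.95],
    [0,0,0,0,0,4,0.95],
    [0,0,0,0,0,6,0.95],
    [0,0,0,0,0,6,0.95],
  ],
)

```text
t: 21.7
tcp_pos: [0.5497, 0.2652, 0.0968]
tool_rot: [0.677, 0.736, 0.0, -0.002]
force: [-4.5, 8.9, 0.2]
finger_gap: 0.192
gripper_force: 59.7
```

Call:
move_arm(
  rows=[
    [0,0,0,0,0,2,0.95],
    [0,0,0,0,0,4,0.95],
    [0,0,0,0,0,6,0.95],
    [0,0,0,0,0,6,0.95],
  ],
)

```text
t: 22.03
tcp_pos: [0.5498, 0.2652, 0.095]
tool_rot: [0.677, 0.736, 0.001, -0.002]
force: [-12.2, 4.1, 24.2]
finger_gap: 0.195
gripper_force: 62.1
```

```bash
cat >> h.py <<'E'
def slope():
    P=np.array([.5674,.0642,.1]); ex=np.array([.0845,-.9964,0]); ey=np.array([.9964,.0845,0])
    s=snap('top'); w=cl(s); X=-(w-P)@ex; Y=(w-P)@ey; Z=w[...,2]
    for a in np.arange(.03,.18,.015):
        q=(abs(Y)<.012)&(Z>.085)&(Z<.14)&(X>=a)&(X<a+.015)
        if q.sum()>4: print(a.round(3),q.sum(),'Z',np.percentile(Z[q],[50,90,98]).round(4))
E
python3 -c "
from h import *
slope(); s=readout.sense(); print(s['force'],s['ft_torque'],s['tcp_pos'])"
```

```text
0.03 47 Z [0.1124 0.1137 0.1138]
0.045 52 Z [0.1123 0.1136 0.1143]
0.06 48 Z [0.1124 0.1135 0.1139]
0.075 50 Z [0.1128 0.1143 0.1152]
0.09 48 Z [0.1114 0.1134 0.114 ]
0.105 40 Z [0.1175 0.1242 0.1327]
0.12 36 Z [0.1202 0.1287 0.1334]
0.135 21 Z [0.1133 0.1164 0.1169]
0.15 9 Z [0.1115 0.1135 0.1152]
0.165 19 Z [0.1099 0.1117 0.1138]
[-10.89571536   6.08653179  23.15780442] [ 0.42165149  1.64726795 -0.03018616] [0.54984739 0.26516937 0.09504698]
```

Call:
move_arm(
  rows=[
    [0,0,0,0,0,1,0.95],
    [0,0,0,0,0,1,0.95],
    [0,0,0,0,0,1,0.95],
    [0,0,0,0,0,1,0.95],
    [0,0,0,0,0,1,0.95],
    [0,0,0,0,0,1,0.95],
    [0,0,0,0,0,1,0.95],
    [0,0,0,0,0,1,0.95],
  ],
)

```text
t: 22.75
tcp_pos: [0.5498, 0.2652, 0.0949]
tool_rot: [0.677, 0.736, 0.001, -0.001]
force: [-12.3, 5.1, 27.2]
finger_gap: 0.195
gripper_force: 62.4
```

```bash
python3 - <<'E'
from h import *
slope(); r=readout.sense(); print(r['force'],r['gripper_force'])
s=snap('side')
for lo,hi,n in((.030,.0375,'die'),(.039,.053,'rings')):
    b=blob(s,(.557,.184),.026,lo,hi); print(n,len(b),b.mean(0).round(4),b.min(0).round(4),b.max(0).round(4))
E
```

```text
0.03 47 Z [0.1115 0.1133 0.1139]
0.045 52 Z [0.1117 0.1129 0.1132]
0.06 48 Z [0.112  0.1132 0.1139]
0.075 50 Z [0.1126 0.1133 0.1136]
0.09 48 Z [0.1126 0.1141 0.1143]
0.105 40 Z [0.1163 0.1231 0.1316]
0.12 36 Z [0.122  0.1308 0.1367]
0.135 21 Z [0.1156 0.1164 0.1167]
0.15 9 Z [0.1112 0.1131 0.1133]
0.165 17 Z [0.1099 0.1121 0.1134]
[-12.83503507   5.44991194  28.95237607] 62.44663012214005
die 42 [0.5658 0.1974 0.0329] [0.5487 0.1803 0.0301] [0.5767 0.2028 0.037 ]
rings 85 [0.5679 0.1968 0.0469] [0.5545 0.1727 0.0391] [0.5776 0.2052 0.0528]
```

Stable, lever near level, pressed at about 27 N; handing in.

```bash
python3 -c "
from station import order
print(order.sign_off())"
```

```text
the job is handed in; nothing more can be done
None
```

The job is handed in with no verdict returned: the die ring and two packing rings are on the pin, and the lever is held down near level, pressed at about 27 N with a 62 N grip.

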